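# Turn a machined plate over with a lifter and clamp it

### The arm

A 6-joint arm with a two-finger parallel gripper is mounted at the origin on the work surface. World frame = base frame: x ahead of the robot, y to its left, z up, the work surface at z = 0. Lengths are in m, angles in rad, forces in N, time in s.
With the tool pointing down it reaches from about 0.4 to 0.825 m from the base axis. Payload 7 kg.
Tool frame: the origin (TCP) lies between the finger pads; the fingertips stand 22 mm ahead of it and the grasp point (between the pads) lies 3 mm ahead of it (arm.tip_reach is the distance from the TCP to the fingertips, in m); z points along the fingers, y is the line along which they close (so a half turn about z gives the same grasp; the last joint's range is limited). The gripper opens to 88 mm and grips with 3 to 60 N. Pads are 19 mm wide; open, the fingers measure 130 mm over their backs; the gripper's body (78 mm by 193 mm) begins 47 mm behind the grasp point.
Start: joints at [-0.847, 0.359, 0.012, 0, -1.224, -0.288], TCP at [0.285, -0.612, 0.249] pointing down, gripper open.
Joint ranges: [-3.07, 3.07], [-1.43, 2.12], [-1.02, 1.25], [-3.03, 1.67], [-3.05, -0], [-3.03, 3.03]. Speed limits (rad/s): [2.39, 2.39, 3.01, 3.14, 3.14, 3.14].

### API

Orientations are given as [roll, pitch, yaw] about the fixed x, y, z axes, in that order (R = Rz(yaw) Ry(pitch) Rx(roll)).
In Python, from station import arm, viewer gives the robot as it stands. The module is installed in compiled form; this text tells all that it offers.
- The arm moves only by the tool apply_moves, never from a script. Its argument "commands" is a list that holds one entry, the list of rows, each a list of 5 numbers: the closure, from -1 (fully open) to 1 (shut), then the shift along the world's x, y, z as a fraction of full scale, then the turn about the world's z as a fraction of full scale. In form: [[[fingers, tx, ty, tz, yaw], ...]]. A call has 1 to 12 rows; each row shifts and turns the commanded pose from where the row before left it; what a row does not reach is not made up. Full scale, the value 1, is 20 cm for a shift and pi rad for a turn. A row lasts 1/10 s, in which the tool goes at most 50 mm and 8.59 degrees, less where a joint would pass 70% of its speed; a pose out of reach is approached as far as the arm can. A call with a number of a shift or a turn outside -1 to 1 is refused whole. A call with a gripper value outside its range is refused whole. The fingers move at their own pace and stop on an object; "force" is the grip in N (left out, the last holds). Time passes only in rows, so rows that do not move let the fingers close. It gives the time, the measured TCP pose, the force, the opening and the grip force at its end, in the units of the state.
- arm.get_state(): the state, without advancing time (a new reading comes with each control period).
- viewer.grab_frame(name): name is "scene" or "top" or "wrist"; returns a dict with "image" (400x640x3 uint8, blue, green, red), "mtx" (3x3 intrinsics, pixels), "k1" (the pictures are not rectified: a ray, as slopes to the right and down, at radius r is drawn at 1 + k1 r^2 times it, then the intrinsics apply), "rvec" (rotation vector, rad) and "tvec" (3), from world to camera coordinates, as OpenCV has them. Camera axes: x right, y down, z forward; pixel columns grow to the right and rows downward; lengths in m; the calibration is good to about 2 mm. A picture is of the moment at which its call begins. There is no depth.
- arm.job_done(): hands the job in; it is judged then, once.
The state is a dict: "t": time; "q": joint angles; "qd": joint speeds; "joint_efforts": joint torques, N m; "eef_pos": TCP position; "ee_rot": TCP orientation; "force": force on the tool from outside, world axes, zero at the start; "moment": the same for the moment, N m; "width": finger opening in m; "gripper_force": force on a finger pad.
Only numpy, scipy, OpenCV 4.12 (cv2) and the standard library are available. Lean on these libraries where they do the work, as an engineer would, in place of code of your own. Each camera call takes 0.05 s, during which the arm holds its last target. There are 200 camera calls.

### The job

Take the lifter from its sloping rack, slide its blade under the overhanging edge of the flat plate, and tip the plate over onto the far bed of the fixture so that the face with the holes is up; use only the lifter on the plate, never the fingers. Then put the lifter back in its rack as it was, and after that lift the spring collar, turn it to swing the hold-down arm fully round over the turned plate, and let the spring bring the arm down on it. Leave the other things on the bench where they are.

Things in the scene. Friction and masses are not known exactly. Their poses are not given: they have to be found in the camera images.
- fixture: Grey turning fixture, fixed. Origin: middle of the step between its two rubber beds, at bench level; x (level) is the way the plate is turned over, y left of that, z up. Base block x -70 to 80, y -45 to 45, top z 28 mm. Near bed x -40 to 0, y -38 to 38, top z 38. Far bed x 0 to 74, top z 41: its 3 mm step at x 0 stops the plate sliding on. End stop x 74 to 80, top z 46.
- plate: Loose aluminium plate 60 (x) by 70 (y) by 6 mm, about 80 g, upper face plain, under face with one large and four small dark holes. Origin: centre of the face underneath at the start; z up at the start, down once turned. Starts on the near bed, edge x +30 at the step, x axis as the fixture's. Lifted at the other edge it pivots at the step and, past upright, topples onto the far bed.
- plate_edge (a point): Middle of the plate's overhanging edge (x -30 mm), on the underside at the start. This edge overhangs the near bed by about 20 mm, with a 10 mm high free gap between plate and base block, open in front and at the sides.
- lifter: Loose lifter, about 100 g. x runs along it to the tip, y across, z up from the blade; origin in the plane of the underside. Steel blade 34 mm wide (y), z 0 to 3, x 10 to 75 mm (tip). Wooden handle x -75 to 15, 16 mm wide (y, grip it across this), z 0 to 28 mm; nothing lies below z 0. Starts in the rack, pitched 30 degrees tip down.
- lifter_grip (a point): Place to grip the lifter: inside the handle at x -10, y 0, z 18 mm of the lifter.
- lifter_tip (a point): Middle of the blade's tip edge: x 75, y 0, z 1.5 mm of the lifter.
- rack: Dark steel rack, fixed, right or left of the fixture. Origin: centre of its 150 x 60 x 6 mm foot at bench level; x (level) is the way the resting lifter's tip points, z up. The lifter's origin rests 55 mm above it, turned 30 degrees about y, tip down. Under the handle is a 10 mm wide sloping spine; under the blade a 52 mm wide board with cheeks (10 high, 44 apart) and a lip 10 mm high at the tip.
- rest_grip (a point): Fixed point on the rack where lifter_grip lies when the lifter is in its rack.
- rest_tip (a point): Fixed point on the rack where lifter_tip lies when the lifter is in its rack.
- collar (a joint): Lift in m of the knurled steel spring collar, which carries the hold-down arm on an upright axis at fixture x 25, y -58 mm. 0 = down (start), 0.014 = top; a spring pulls it down (4.5 N at 0, 8 N at the top). At 0.004 the arm rests on the turned plate; lift 8 mm or more to swing the arm over it.
- clamp (a joint): Angle of collar and hold-down arm (they turn together): 0 = arm along the fixture's +x beside the far bed, 1.2 = its stop, arm across the far bed; -0.25 to 0.08 at the start. Grows anticlockwise seen from above, friction 0.03 N m. Arm 16 mm wide, 8 thick, 66 long from the axis, underside at z 43 mm when down: unlifted it would strike the turned plate (top z 47).
- collar_grip (a point): On the axis of the collar at the height to grip, 70 mm above the bench when down. Collar 30 mm in diameter, its grip from z 57 to 81 mm.
- clamp_end (a point): Underside of the hold-down arm near its free end, 60 mm from the axis.
- tin: Bystander: olive steel cup, 80 mm wide, 85 mm high, on the other side of the fixture from the rack. Origin: centre of its underside.
- spray_can: Bystander: blue can, 60 mm wide and 150 mm high, beyond the fixture. Origin: centre of its underside.
- wrench: Bystander: steel wrench, 170 mm long, lying beyond the fixture.
- bushing: Bystander: brass bushing 44 mm wide, 30 mm high, beyond the fixture. Origin: centre of its underside.
There are look-alikes about, which are no part of the job. Of the things shaped like the plate, the aluminium one is meant.

How it is judged:
By the outcome, as a careful person would: the job done as asked, in the order asked, and still so for the second after the job is handed in, with the robot touching nothing.
It also fails if it takes over 61 s, if anything falls off the work surface, if the arm or the gripper's body presses on something with over 40 N, if the wrist force passes 120 N, or if a joint passes its speed limit or range.

## Working session

There is one attempt and no reset: what is moved stays moved. The work goes in short steps, Python scripts to look and compute and a tool call to move; the robot and the scene stay as the last step left them, time stands still between calls to the robot, and variables do not carry over. Pictures are saved under pics/ and viewed, at most 10 in all, crops included, and the job is handed in when it is done.

Besides the shell and the picture viewer there is one more tool, called after "Request:" by a JSON object that holds its "method" and its "body", one argument or row to a line. apply_moves: Moves the arm, as the interface text tells. Shift numbers are shares of 20 cm and turn numbers shares of pi rad, none past 1 either way. Its arguments: {"type":"object","properties":{"commands":{"type":"array","items":{"type":"array","items":{"type":"array","items":{"type":"number"}}}},"force":{"type":"number"}},"required":["commands"]}

```bash
mkdir -p pics
python3 - <<'E'
from station import arm, viewer
import cv2,pickle
for n in("scene","top"):
    f=viewer.grab_frame(n); cv2.imwrite(f"pics/{n}0.png",f["image"]); pickle.dump(f,open(f"{n}0.pkl","wb")); print(n,f["mtx"].tolist(),f["k1"],f["rvec"],f["tvec"])
print(arm.get_state())
E
```

```text
scene [[458.96665799765805, 0.0, 317.9197172564079], [0.0, 458.96665799765805, 195.8501008808781], [0.0, 0.0, 1.0]] -0.012222304944800878 [ 2.124915    1.12606091 -0.47562575] [-0.33588323 -0.24970882  1.55266409]
top [[398.9058602340865, 0.0, 319.80561790474627], [0.0, 398.9058602340865, 196.1385158950281], [0.0, 0.0, 1.0]] -0.034934815265821616 [ 2.14020953 -2.11656568  0.16147154] [0.03567053 0.58331404 0.86964944]
{'t': 0.1, 'q': array([-8.46919605e-01,  3.59312995e-01,  1.11691949e-02, -3.17359245e-04,
       -1.22414638e+00, -2.88067964e-01]), 'qd': array([-0.00036062, -0.00217784,  0.0028503 ,  0.00114351,  0.00125926,
        0.00027273]), 'joint_efforts': array([ 9.49620653e-05, -5.84162056e+01,  2.93753940e+01,  7.01555192e+00,
        1.01963634e-02, -2.87297269e-05]), 'eef_pos': array([ 0.28473082, -0.61155073,  0.2477244 ]), 'ee_rot': array([ 3.14007559e+00, -1.38379560e-04, -2.70589184e+00]), 'force': array([0.09975146, 0.13497197, 0.45432593]), 'moment': array([0.0005091 , 0.04965668, 0.01624841]), 'gripper_force': 0.0, 'width': 0.08820275552868272}
```

View pics/scene0.png

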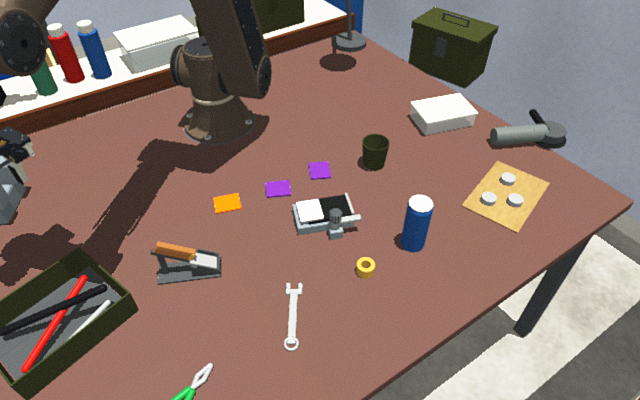

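View pics/top0.png

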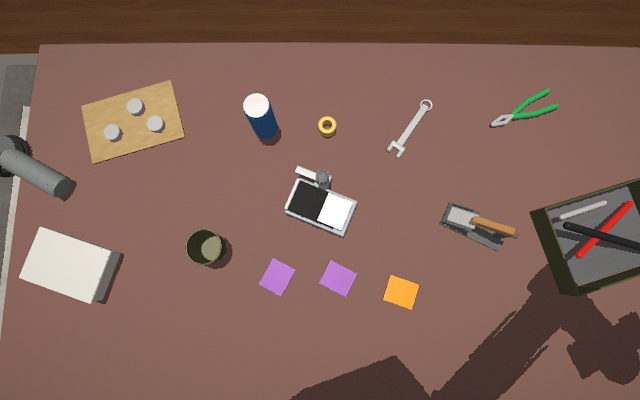

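Run:
```python
import cv2,numpy as np
a=cv2.imread("pics/top0.png")
c=[cv2.resize(a[y:y+75,x:x+100],None,fx=8,fy=8,interpolation=cv2.INTER_CUBIC) for x,y in((270,162),(430,190))]
for i,n in zip(c,("cf","cr")): cv2.imwrite(f"pics/{n}.png",i)
```

```text
(no output)
```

View pics/cf.png

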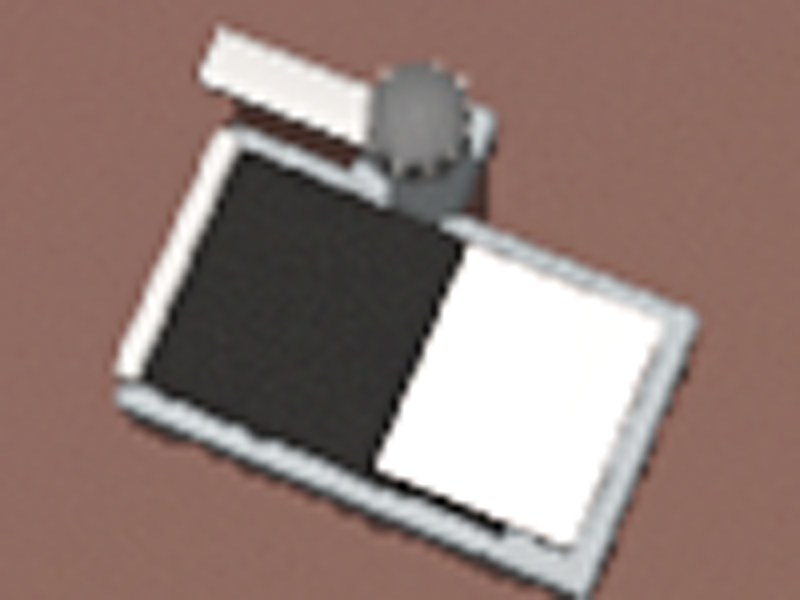

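View pics/cr.png

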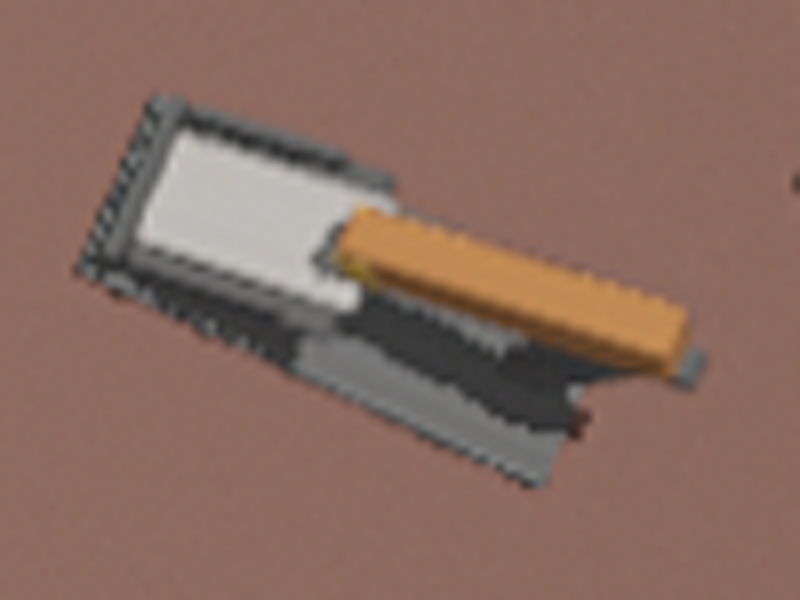

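```bash
cat > h.py <<'E'
import cv2,pickle,numpy as np
from scipy.optimize import least_squares
def proj(f,P):
    P=np.asarray(P,float).reshape(-1,1,3)
    return cv2.projectPoints(P,f["rvec"],f["tvec"],f["mtx"],np.array([f["k1"],0,0,0,0]))[0][:,0]
def ray(f,p):
    n=cv2.undistortPoints(np.array([[p]],float),f["mtx"],np.array([f["k1"],0,0,0,0]))[0,0]
    R=cv2.Rodrigues(f["rvec"])[0]; return -R.T@f["tvec"].ravel(), R.T@np.r_[n,1]
def at_z(f,p,z):
    c,d=ray(f,p); return c+d*(z-c[2])/d[2]
def T(v,P): # planar pose x,y,yaw applied to local mm points
    P=np.asarray(P,float).reshape(-1,3)/1000; c,s=np.cos(v[2]),np.sin(v[2])
    return np.c_[v[0]+c*P[:,0]-s*P[:,1], v[1]+s*P[:,0]+c*P[:,1], P[:,2]]
def fit(f,loc,px,v0):
    r=least_squares(lambda v:(proj(f,T(v,loc))-px).ravel(),v0,loss="soft_l1"); return r.x,(proj(f,T(r.x,loc))-px).round(1).tolist()
def lif(P): # lifter mm -> rack mm
    P=np.asarray(P,float).reshape(-1,3);a=np.pi/6
    return np.c_[P[:,0]*np.cos(a)+P[:,2]*np.sin(a),P[:,1],55-P[:,0]*np.sin(a)+P[:,2]*np.cos(a)]
E
python3 - <<'E'
from h import *
f=pickle.load(open("top0.pkl","rb"))
cr=lambda L,o:(np.array(L,float)+.5)/8-.5+o
loc=[(0,-35,44),(0,35,44),(-60,-35,44),(-60,35,44),(-70,-45,28),(-70,45,28),(74,-38,41),(74,38,41)]
px=cr([(465,245),(378,468),(665,318),(570,548),(697,318),(588,598),(243,152),(148,382)],(270,162))
v,e=fit(f,loc,px,[.5,0,1.2]);print("fix",v,e)
ax=T(v,[(25,-58,81)])[0];print("axis",ax,proj(f,ax),at_z(f,cr([(418,97)],(270,162))[0],.081))
en=at_z(f,cr([(213,56)],(270,162))[0],.051);print("clamp",np.arctan2(en[1]-ax[1],en[0]-ax[0])-v[2],np.linalg.norm((en-ax)[:2]))
l=np.r_[lif([(75,-17,3),(75,17,3),(15,-8,28),(15,8,28),(-75,-8,28),(-75,8,28)]),[(-75,30,6)]]
px=cr([(183,133),(137,243),(360,207),(338,237),(690,307),(668,347),(545,487)],(430,190))
v2,e=fit(f,l,px,[.5,-.3,1.2]);print("rack",v2,e)
np.save("fix.npy",v);np.save("rack.npy",v2)
print("grip",T(v2,lif([-10,0,18])),"tip",T(v2,lif([75,0,1.5])))
for n,p,z in(("tin",(205,247),.085),("can",(257,105),.15),("bush",(327,126),.03)):print(n,at_z(f,p,z))
E
```

```text
fix [0.56021254 0.03558035 1.19354553] [[0.6, 0.2], [-0.0, 0.1], [-0.3, 0.7], [0.3, 0.1], [0.8, -0.6], [0.2, 0.0], [-0.5, -0.9], [-1.3, 0.2]]
axis [0.62334318 0.03745714 0.081     ] [[321.92871983 175.95663033]] [0.62854183 0.03777649 0.081     ]
clamp 0.004271076071928448 0.06484021525747756
rack [ 0.52304228 -0.32371145  1.13611511] [[-0.2, 0.1], [-0.0, -0.7], [-0.3, -1.2], [-0.3, 1.5], [0.4, -0.5], [0.4, 1.4], [0.1, 0.0]]
grip [[ 0.52318536 -0.32340329  0.07558846]] tip [[ 0.55071075 -0.26411953  0.01879904]]
tin [0.46193123 0.29044345 0.085     ]
can [0.76203415 0.17720303 0.15      ]
bush [0.75847977 0.02710752 0.03      ]
```

Request:
{"method": "apply_moves", "body": {
  "commands": [
    [[-1, 0.11, 0.13, 0, 0.02], [-1, 0.11, 0.13, 0, 0.02], [-1, 0.11, 0.13, 0, 0.02], [-1, 0.11, 0.13, 0, 0.02], [-1, 0.11, 0.13, 0, 0.02], [-1, 0.11, 0.13, 0, 0.02], [-1, 0.11, 0.13, 0, 0.02], [-1, 0.11, 0.13, 0, 0.02], [-1, 0.11, 0.13, 0, 0.02], [-1, 0.11, 0.13, 0, 0.02], [-1, 0.09, 0.14, 0, 0.023], [-1, 0, 0, 0, 0]]
  ]
}}

```text
t: 1.3
eef_pos: [0.5247, -0.3211, 0.2481]
ee_rot: [3.141, 0.0, -2.0]
force: [-0.8, -0.3, 0.2]
width: 0.0877
gripper_force: 0.0
```

Run:
```python
from h import *
from station import arm,viewer
s=arm.get_state();print(s["t"],s["eef_pos"],s["ee_rot"],s["q"])
f=viewer.grab_frame("wrist");pickle.dump(f,open("w1.pkl","wb"))
v=np.load("rack.npy");print(proj(f,T(v,lif([(75,-17,3),(75,17,3),(15,-8,28),(15,8,28),(-75,-8,28),(-75,8,28)]))).round(),proj(f,T(v,[(-75,30,6),(-75,-30,6)])).round())
cv2.imwrite("pics/w1.png",f["image"])
```

```text
1.3 [ 0.52469121 -0.32106767  0.24805736] [ 3.14109077e+00  4.53636918e-04 -1.99976676e+00] [-2.32376074e-01  2.61786766e-01 -1.26919681e-01 -5.86603644e-04
 -1.18249355e+00 -1.96372037e-01]
[[303. 223.]
 [328. 223.]
 [308. 207.]
 [322. 207.]
 [307. 141.]
 [325. 141.]] [[340. 114.]
 [292. 113.]]
```

View pics/w1.png

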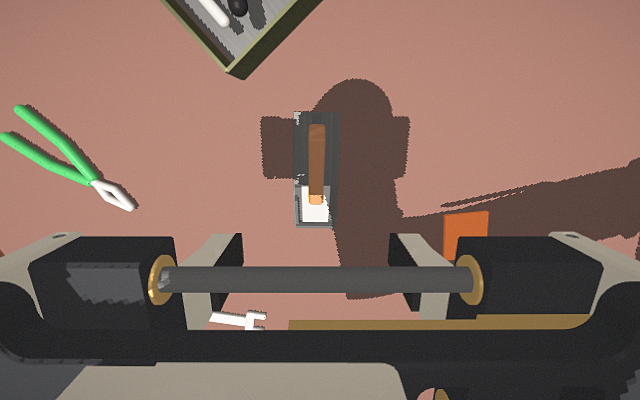

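Run:
```python
from h import *
f=pickle.load(open("w1.pkl","rb"));print(-cv2.Rodrigues(f["rvec"])[0].T@f["tvec"].ravel())
cv2.imwrite("pics/w1c.png",cv2.resize(f["image"][105:233,270:350],None,fx=4.5,fy=4.5,interpolation=cv2.INTER_CUBIC))
```

```text
[ 0.49247222 -0.39169469  0.3835688 ]
```

View pics/w1c.png

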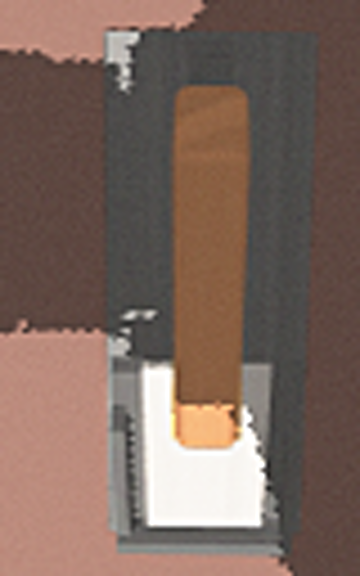

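Run:
```python
from h import *
f=pickle.load(open("w1.pkl","rb"))
l=np.r_[lif([(75,-17,3),(75,17,3),(15,-8,28),(15,8,28),(-75,-8,28),(-75,8,28)]),[(-75,30,6),(-75,-30,6)]]
px=np.array([(145,527),(263,527),(172,447),(243,447),(175,155),(249,155),(318,32),(105,32)])/4.5+[270,105]-.4
v,e=fit(f,l,px,np.load("rack.npy"));print(v,e);np.save("rack.npy",v)
print(T(v,lif([-10,0,18])))
```

```text
[ 0.52190289 -0.32550274  1.12983106] [[0.7, -0.5], [-0.3, -0.2], [0.7, 1.1], [-1.0, 1.3], [-0.6, -0.6], [0.6, -0.4], [0.2, 0.4], [-0.3, -0.2]]
[[ 0.5220479  -0.32519549  0.07558846]]
```

Request:
{"method": "apply_moves", "body": {
  "commands": [
    [[-1, -0.02, -0.036, -0.15, -0.004], [-1, 0, 0, -0.2, 0], [-1, 0, 0, -0.2, 0], [-1, 0, 0, -0.16, 0], [-1, 0, 0, -0.08, 0], [-1, 0, 0, -0.04, 0], [-1, 0, 0, 0, 0]]
  ],
  "force": 40
}}

```text
t: 2.05
eef_pos: [0.518, -0.3314, 0.0815]
ee_rot: [3.139, -0.0, -2.019]
force: [0.4, -0.3, 0.4]
width: 0.0878
gripper_force: 0.0
```

Request:
{"method": "apply_moves", "body": {
  "commands": [
    [[0.3, 0, 0, 0, 0], [1, 0, 0, 0, 0], [1, 0, 0, 0, 0], [1, 0, 0, 0, 0], [1, 0, 0, 0, 0], [1, 0, 0, 0, 0], [1, 0, 0, 0, 0], [1, 0, 0, 0, 0], [1, 0, 0, 0, 0], [1, 0, 0, 0, 0]]
  ],
  "force": 40
}}

```text
t: 3.05
eef_pos: [0.519, -0.3311, 0.0825]
ee_rot: [-3.142, -0.0, -2.018]
force: [0.7, 1.0, -0.3]
width: 0.0154
gripper_force: 40.0
```

Request:
{"method": "apply_moves", "body": {
  "commands": [
    [[1, 0, 0, 0.03, 0], [1, 0, 0, 0.1, 0], [1, 0, 0, 0.15, 0], [1, 0, 0, 0.15, 0], [1, 0, 0.05, 0.12, 0], [1, -0.017, 0.2, 0, 0.006], [1, -0.017, 0.2, 0, 0.006], [1, -0.017, 0.2, 0, 0.006], [1, -0.017, 0.2, 0, 0.004], [1, -0.017, 0.2, 0, 0], [1, 0, 0.05, 0, 0], [1, 0, 0, 0, 0]]
  ]
}}

```text
t: 4.25
eef_pos: [0.502, -0.1097, 0.1932]
ee_rot: [-3.141, 0.001, -1.946]
force: [1.7, -0.3, -0.8]
width: 0.0156
gripper_force: 40.0
```

Run:
```python
from h import *
from station import arm,viewer
s=arm.get_state();print(s["t"],s["eef_pos"],s["ee_rot"],s["width"])
f=viewer.grab_frame("wrist");pickle.dump(f,open("w2.pkl","wb"))
v=np.load("fix.npy");print(proj(f,T(v,[(0,-35,44),(0,35,44),(-60,-35,44),(-60,35,44),(-70,-45,28),(-70,45,28),(74,-38,41),(74,38,41)])).round())
cv2.imwrite("pics/w2.png",f["image"])
```

```text
4.25 [ 0.50204518 -0.10970228  0.19321155] [-3.14077883e+00  5.10755375e-04 -1.94591798e+00] 0.015574526848608543
[[285. 321.]
 [344. 321.]
 [283. 276.]
 [346. 276.]
 [276. 261.]
 [353. 261.]
 [284. 368.]
 [344. 368.]]
```

View pics/w2.png

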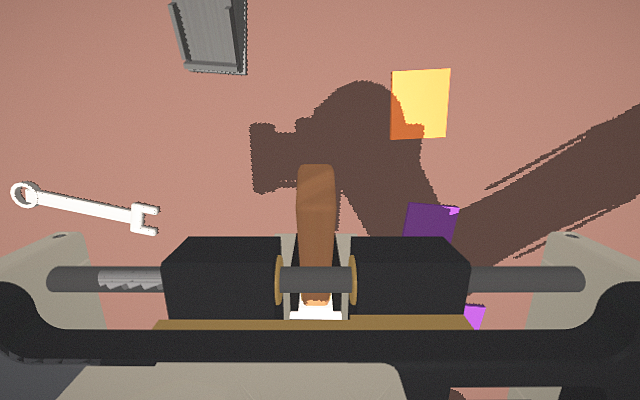

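Request:
{"method": "apply_moves", "body": {
  "commands": [
    [[1, 0, 0, -0.15, 0], [1, 0, 0, -0.15, 0], [1, 0, 0, -0.12, 0], [1, 0, 0, -0.065, 0], [1, 0, 0, 0, 0], [1, 0, 0, 0, 0]]
  ]
}}

```text
t: 4.9
eef_pos: [0.5022, -0.112, 0.0957]
ee_rot: [3.141, -0.001, -1.95]
force: [0.1, -0.1, 0.1]
width: 0.0159
gripper_force: 40.0
```

Run:
```python
from h import *
from station import arm,viewer
s=arm.get_state();print(s["t"],s["eef_pos"],s["ee_rot"],s["width"])
t=viewer.grab_frame("top")["image"];f=viewer.grab_frame("scene");pickle.dump(f,open("s3.pkl","wb"))
g=pickle.load(open("top0.pkl","rb"))
v=np.load("fix.npy");P=T(v,[(0,-35,44),(0,35,44),(-60,-35,44),(-60,35,44),(-70,-45,28),(-70,45,28),(80,38,46),(80,-38,46)])
print((proj(f,P)).round(1).tolist())
tip=s["eef_pos"]+np.r_[.072*np.cos(v[2]),.072*np.sin(v[2]),-.0637]
print("tip",proj(f,tip),proj(g,tip))
a=cv2.resize(f["image"][175:250,255:375],None,fx=5,fy=5,interpolation=cv2.INTER_CUBIC)
b=cv2.resize(t[175:245,295:415],None,fx=5,fy=5,interpolation=cv2.INTER_CUBIC)[:225+125]
cv2.imwrite("pics/m3.png",np.vstack([a,b])[:600]);print(a.shape,b.shape)
```

```text
4.9 [ 0.50215029 -0.11201609  0.09574508] [ 3.14129019e+00 -5.50243844e-04 -1.94960822e+00] 0.015871949432438578
[[323.5, 217.2], [317.7, 198.4], [300.6, 221.0], [295.6, 201.9], [297.7, 228.6], [291.5, 204.0], [346.3, 192.5], [353.9, 212.5]]
tip [[288.26235695 216.10962393]] [[357.22948704 220.75224867]]
(375, 600, 3) (350, 600, 3)
```

View pics/m3.png

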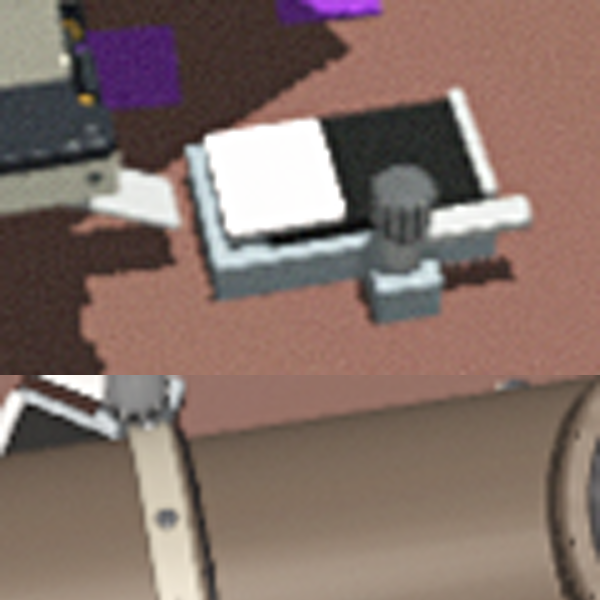

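Request:
{"method": "apply_moves", "body": {
  "commands": [
    [[1, 0, 0, -0.009, 0], [1, 0.016, 0.04, 0, 0], [1, 0.016, 0.04, 0, 0], [1, 0.016, 0.04, 0, 0], [1, 0.008, 0.02, 0, 0], [1, 0.008, 0.02, 0, 0], [1, 0, 0, 0, 0], [1, 0, 0, 0, 0]]
  ]
}}

```text
t: 5.8
eef_pos: [0.5146, -0.079, 0.0937]
ee_rot: [3.141, -0.0, -1.948]
force: [0.3, -0.7, -1.0]
width: 0.0158
gripper_force: 40.0
```

```bash
cat > st.py <<'E'
from h import *
from station import arm,viewer
s=arm.get_state();v=np.load("fix.npy");p=s["eef_pos"]-[v[0],v[1],0];c,sn=np.cos(v[2]),np.sin(v[2])
print(s["t"],s["eef_pos"].round(4),s["ee_rot"].round(4),s["force"].round(1),"tip fix mm",((p[0]*c+p[1]*sn+.072)*1e3).round(1),((-p[0]*sn+p[1]*c)*1e3).round(1),"tipunder z",((p[2]-.065)*1e3).round(1),"q",s["q"].round(2))
E
python3 st.py
python3 - <<'E'
from h import *
f=pickle.load(open("s3.pkl","rb"));v=np.load("fix.npy");w=at_z(f,(289.8,216),.032)
print(w, (w[:2]-v[:2])@[np.cos(v[2]),np.sin(v[2])])
E
```

```text
5.8 [ 0.5146 -0.079   0.0937] [ 3.1414e+00 -1.0000e-04 -1.9484e+00] [ 0.3 -0.7 -1. ] tip fix mm -51.3 0.2 tipunder z 28.7 q [ 0.22  0.27 -0.52 -0.   -0.78 -0.6 ]
[ 0.53057143 -0.04153145  0.032     ] -0.0826081381529246
```

Run:
```python
import numpy as np
ph=np.radians(np.r_[-6.6,np.arange(0,103,6)]);r=.05
X=-r*np.cos(ph);Z=r*np.sin(ph)
U=np.c_[.3685*(X-X[0]),.9296*(X-X[0]),Z-Z[0]]/.2
print(np.diff(U.round(3),axis=0).round(3).tolist())
```

```text
[[-0.001, -0.002, 0.029], [0.001, 0.002, 0.026], [0.001, 0.004, 0.026], [0.003, 0.006, 0.025], [0.003, 0.009, 0.024], [0.005, 0.011, 0.024], [0.005, 0.013, 0.022], [0.006, 0.015, 0.02], [0.007, 0.017, 0.019], [0.007, 0.019, 0.016], [0.008, 0.021, 0.014], [0.009, 0.021, 0.012], [0.009, 0.023, 0.009], [0.009, 0.024, 0.007], [0.01, 0.024, 0.004], [0.01, 0.024, 0.002], [0.009, 0.024, -0.002], [0.01, 0.024, -0.004]]
```

Request:
{"method": "apply_moves", "body": {
  "commands": [
    [[1, 0, 0, 0.027, 0], [1, 0.001, 0.002, 0.026, 0], [1, 0.001, 0.004, 0.026, 0], [1, 0.003, 0.006, 0.025, 0], [1, 0.003, 0.009, 0.024, 0], [1, 0.005, 0.011, 0.024, 0], [1, 0.005, 0.013, 0.022, 0], [1, 0, 0, 0, 0], [1, 0, 0, 0, 0]]
  ]
}}

```text
t: 6.7
eef_pos: [0.5184, -0.0699, 0.1286]
ee_rot: [-3.141, 0.0, -1.948]
force: [0.4, 0.2, -1.8]
width: 0.0155
gripper_force: 40.0
```

```bash
python3 st.py
python3 - <<'E'
from h import *
from station import viewer
f=viewer.grab_frame("scene")
cv2.imwrite("pics/m4.png",cv2.resize(f["image"][155:245,255:375],None,fx=5,fy=5,interpolation=cv2.INTER_CUBIC))
E
```

```text
6.7 [ 0.5184 -0.0699  0.1286] [-3.1414e+00  2.0000e-04 -1.9485e+00] [ 0.4  0.2 -1.8] tip fix mm -41.5 -0.0 tipunder z 63.6 q [ 0.24  0.22 -0.48 -0.   -0.86 -0.62]
```

View pics/m4.png

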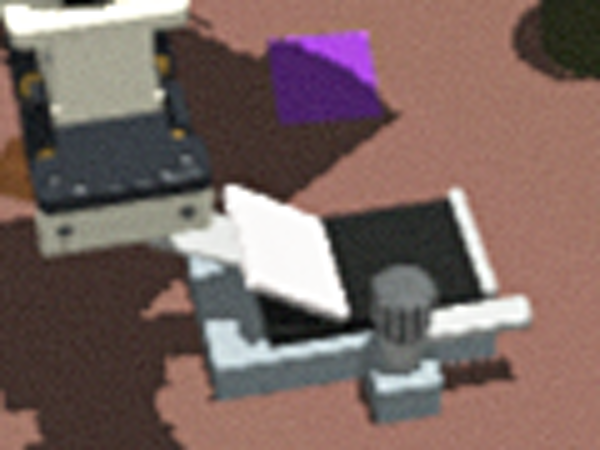

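Request:
{"method": "apply_moves", "body": {
  "commands": [
    [[1, 0.006, 0.015, 0.02, 0], [1, 0.007, 0.017, 0.019, 0], [1, 0.007, 0.019, 0.016, 0], [1, 0.008, 0.021, 0.014, 0], [1, 0.009, 0.021, 0.012, 0], [1, 0.009, 0.023, 0.009, 0], [1, 0.009, 0.024, 0.007, 0], [1, 0.01, 0.024, 0.004, 0], [1, 0, 0, 0, 0]]
  ]
}}

```text
t: 7.65
eef_pos: [0.5317, -0.0366, 0.1488]
ee_rot: [-3.141, 0.0, -1.948]
force: [-0.5, 0.2, -0.9]
width: 0.0159
gripper_force: 40.0
```

```bash
python3 st.py
```

```text
7.65 [ 0.5317 -0.0366  0.1488] [-3.1413e+00  2.0000e-04 -1.9480e+00] [-0.5  0.2 -0.9] tip fix mm -5.6 -0.1 tipunder z 83.8 q [ 0.3   0.22 -0.44  0.   -0.92 -0.68]
```

Request:
{"method": "apply_moves", "body": {
  "commands": [
    [[1, 0.006, 0.015, 0.001, 0], [1, 0.006, 0.015, 0, 0], [1, 0.006, 0.015, -0.001, 0], [1, 0.006, 0.015, -0.002, 0], [1, 0.006, 0.015, -0.003, 0], [1, 0.006, 0.015, -0.004, 0], [1, 0.006, 0.015, -0.004, 0], [1, 0, 0, 0, 0], [1, -0.02, -0.05, 0.05, 0], [1, -0.05, -0.12, 0.1, 0], [1, -0.05, -0.12, 0.1, 0], [1, -0.02, -0.05, 0, 0]]
  ]
}}

```text
t: 8.85
eef_pos: [0.5121, -0.0861, 0.1995]
ee_rot: [-3.137, 0.002, -1.949]
force: [0.3, 1.1, -1.1]
width: 0.0158
gripper_force: 40.0
```

```bash
python3 st.py
python3 - <<'E'
from h import *
from station import viewer
f=viewer.grab_frame("scene");pickle.dump(f,open("s5.pkl","wb"))
cv2.imwrite("pics/m5.png",cv2.resize(f["image"][165:245,265:375],None,fx=7,fy=7,interpolation=cv2.INTER_CUBIC))
E
```

```text
8.85 [ 0.5121 -0.0861  0.1995] [-3.1373e+00  1.8000e-03 -1.9491e+00] [ 0.3  1.1 -1.1] tip fix mm -58.8 -0.1 tipunder z 134.5 q [ 0.21  0.14 -0.4   0.   -1.02 -0.59]
```

View pics/m5.png

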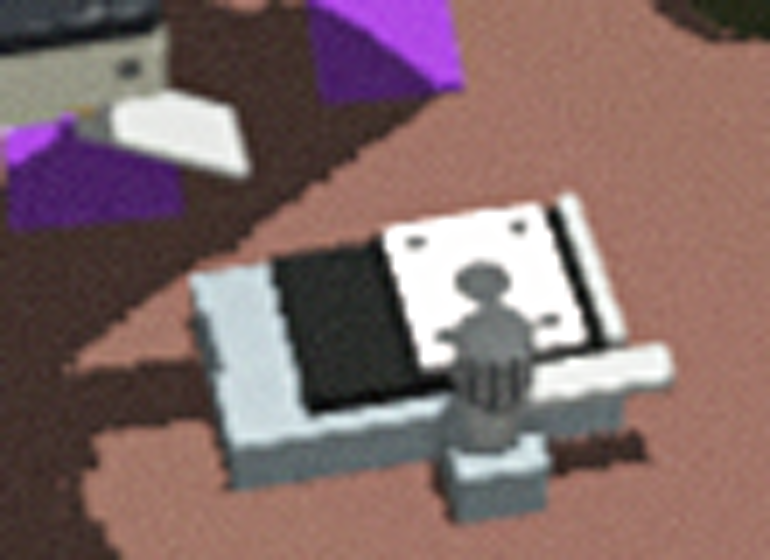

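Request:
{"method": "apply_moves", "body": {
  "commands": [
    [[1, 0.004, -0.12, 0, -0.004], [1, 0.005, -0.18, 0, -0.004], [1, 0.005, -0.18, 0, -0.004], [1, 0.005, -0.18, 0, -0.004], [1, 0.005, -0.18, 0, -0.003], [1, 0.005, -0.18, 0, -0.003], [1, 0.005, -0.15, 0, 0], [1, 0, -0.055, 0, 0], [1, 0, 0, 0, 0], [1, 0, 0, 0, 0], [1, 0, 0, 0, 0]]
  ]
}}

```text
t: 10.0
eef_pos: [0.5185, -0.3283, 0.1961]
ee_rot: [3.141, 0.0, -2.017]
force: [-0.8, -0.1, -1.1]
width: 0.0158
gripper_force: 40.0
```

```bash
python3 st.py
```

```text
10.0 [ 0.5185 -0.3283  0.1961] [ 3.1414e+00  2.0000e-04 -2.0170e+00] [-0.8 -0.1 -1.1] tip fix mm -281.7 -95.3 tipunder z 131.1 q [-0.25  0.3  -0.2  -0.   -1.07 -0.2 ]
```

Request:
{"method": "apply_moves", "body": {
  "commands": [
    [[1, 0.002, -0.004, -0.15, 0], [1, 0, 0, -0.15, 0], [1, 0, 0, -0.12, 0], [1, 0, 0, -0.07, 0], [1, 0, 0, -0.02, 0], [1, 0, 0, 0, 0], [1, 0, 0, 0, 0]]
  ]
}}

```text
t: 10.7
eef_pos: [0.5198, -0.3302, 0.0955]
ee_rot: [-3.14, 0.0, -2.017]
force: [1.3, 0.5, -0.2]
width: 0.0158
gripper_force: 40.0
```

```bash
python3 st.py
```

```text
10.7 [ 0.5198 -0.3302  0.0955] [-3.1396e+00  1.0000e-04 -2.0172e+00] [ 1.3  0.5 -0.2] tip fix mm -283.0 -97.2 tipunder z 30.5 q [-0.25  0.4  -0.31  0.   -0.86 -0.2 ]
```

Request:
{"method": "apply_moves", "body": {
  "commands": [
    [[1, -0.004, -0.005, -0.02, 0], [1, 0, 0, -0.02, 0], [1, 0, 0, -0.015, 0], [1, 0, 0, -0.006, 0], [1, 0, 0, 0, 0], [1, 0, 0, 0, 0], [1, 0, 0, 0, 0]]
  ]
}}

```text
t: 11.4
eef_pos: [0.5183, -0.3312, 0.0827]
ee_rot: [-3.141, -0.0, -2.018]
force: [-2.5, 1.7, 5.9]
width: 0.0159
gripper_force: 40.0
```

```bash
python3 st.py
```

```text
11.4 [ 0.5183 -0.3312  0.0827] [-3.1409e+00 -1.0000e-04 -2.0175e+00] [-2.5  1.7  5.9] tip fix mm -284.4 -96.1 tipunder z 17.7 q [-0.25  0.41 -0.32  0.   -0.83 -0.2 ]
```

Request:
{"method": "apply_moves", "body": {
  "commands": [
    [[0.5, 0, 0, 0, 0], [0, 0, 0, 0, 0], [-1, 0, 0, 0, 0], [-1, 0, 0, 0, 0], [-1, 0, 0, 0, 0], [-1, 0, 0, 0, 0], [-1, 0, 0, 0, 0], [-1, 0, 0, 0.05, 0], [-1, 0, 0, 0.2, 0], [-1, 0, 0, 0.25, 0], [-1, 0, 0, 0.25, 0], [-1, 0, 0, 0.1, 0]]
  ]
}}

```text
t: 12.6
eef_pos: [0.5197, -0.3321, 0.2589]
ee_rot: [-3.133, -0.0, -2.017]
force: [0.7, 0.4, 0.0]
width: 0.0875
gripper_force: 0.0
```

Run:
```python
from h import *
from station import viewer,arm
s=arm.get_state();print(s["t"],s["eef_pos"],s["ee_rot"],s["width"])
w=pickle.load(open("w1.pkl","rb"));f=viewer.grab_frame("wrist");pickle.dump(f,open("w6.pkl","wb"))
v=np.load("rack.npy")
# orange mask moments vs. expected + rectify old/new onto the handle top plane for comparison
P=lif([(-80,-30,28),(-80,30,28),(30,30,28),(30,-30,28)])
dst=np.float32([(0,0),(240,0),(240,440),(0,440)])
ims=[]
for g in(w,f):
    H=cv2.getPerspectiveTransform(proj(g,T(v,P)).astype(np.float32),dst);im=cv2.warpPerspective(g["image"],H,(240,440));ims.append(im)
    h=cv2.cvtColor(im,cv2.COLOR_BGR2HSV);m=((h[...,0]>8)&(h[...,0]<20)&(h[...,1]>120))
    r=[(np.where(m[y])[0][[0,-1]]/4-30).round(1).tolist() if m[y].any() else None for y in(60,150,250,340)]
    q=np.where(m[:,100:140].sum(1)>20)[0];print(r,(q[[0,-1]]/4-80).round(1))
# scene: diff in the rack zone
a=pickle.load(open("scene0.pkl","rb"))["image"];b=viewer.grab_frame("scene")["image"]
def om(i):
    h=cv2.cvtColor(i[235:290,145:230],cv2.COLOR_BGR2HSV);m=(h[...,0]>8)&(h[...,0]<22)&(h[...,1]>130);y,x=np.where(m);return len(x),x.mean(),y.mean(),np.cov(x,y).round(1).tolist()
print(om(a),om(b))
def wm(i):
    m=i[235:290,180:230].min(2)>190;y,x=np.where(m);return len(x),x.mean(),y.mean()
print(wm(a),wm(b))
```

```text
12.6 [ 0.51969446 -0.33214787  0.25886357] [-3.13318810e+00 -7.00850809e-05 -2.01713983e+00] 0.08745388143832095
[[-7.5, 7.0], [-7.5, 7.0], [-7.5, 7.0], [-8.0, 7.2]] [-80.   11.8]
[[-6.2, 8.5], [-5.8, 8.2], [-6.5, 8.2], [-6.8, 8.8]] [-80.  13.]
(485, np.float64(29.261855670103092), np.float64(15.249484536082473), [[130.2, 23.2], [23.2, 16.6]]) (492, np.float64(29.61382113821138), np.float64(14.904471544715447), [[132.2, 22.6], [22.6, 16.6]])
(239, np.float64(25.230125523012553), np.float64(25.11297071129707)) (253, np.float64(24.889328063241106), np.float64(24.968379446640316))
```

Run:
```python
from h import *
f=pickle.load(open("top0.pkl","rb"));g=pickle.load(open("s5.pkl","rb"))
l1=[(0,-35,44),(0,35,44),(-60,-35,44),(-60,35,44),(-70,-45,28),(-70,45,28),(74,-38,41),(74,38,41)]
p1=(np.array([(465,245),(378,468),(665,318),(570,548),(697,318),(588,598),(243,152),(148,382)])+.5)/8-.5+[270,162]
l2=[(-70,45,28),(-70,-45,28),(-40,38,38),(-40,-38,38),(-70,-45,0)]
p2=(np.array([(192,275),(235,442),(275,257),(312,410),(235,488)])+.5)/7-.5+[265,165]
F=lambda v:np.r_[(proj(f,T(v,l1))-p1).ravel(),(proj(g,T(v,l2))-p2).ravel()]
v=least_squares(F,np.load("fix.npy"),loss="soft_l1").x;print(v,(proj(g,T(v,l2))-p2).round(1).tolist())
print("axis",T(v,[25,-58,81]),"scene",at_z(g,(np.array([492,328])+.5)/7-.5+[265,165],.081),at_z(g,(335.6,212),.081))
```

```text
[0.56030525 0.03610596 1.19109706] [[-0.2, 0.1], [-0.3, 0.8], [-0.8, 0.1], [-0.4, -1.1], [0.1, 1.3]]
axis [[0.62344029 0.03782817 0.081     ]] scene [0.62062537 0.03768759 0.081     ] [0.62325765 0.03807969 0.081     ]
```

Request:
{"method": "apply_moves", "body": {
  "commands": [
    [[-1, 0.03, 0.1, 0, 0.003], [-1, 0.052, 0.185, 0, 0.003], [-1, 0.052, 0.185, 0, 0.003], [-1, 0.052, 0.185, 0, 0.003], [-1, 0.052, 0.185, 0, 0.003], [-1, 0.052, 0.185, 0, 0.003], [-1, 0.052, 0.185, 0, 0.003], [-1, 0.052, 0.185, 0, 0], [-1, 0.052, 0.185, 0, 0], [-1, 0.052, 0.185, -0.1, 0], [-1, 0.02, 0.08, -0.15, 0], [-1, 0, 0, -0.15, 0]]
  ]
}}

```text
t: 13.9
eef_pos: [0.622, 0.0404, 0.1708]
ee_rot: [-3.141, 0.0, -1.949]
force: [0.5, -0.0, -1.1]
width: 0.0875
gripper_force: 0.0
```

Request:
{"method": "apply_moves", "body": {
  "commands": [
    [[-1, 0, 0, 0, 0], [-1, 0, 0, 0, 0], [-1, 0, 0, 0, 0]]
  ]
}}

```text
t: 14.2
eef_pos: [0.6226, 0.0376, 0.1738]
ee_rot: [-3.14, 0.001, -1.952]
force: [0.8, -0.2, 0.5]
width: 0.0875
gripper_force: 0.0
```

Request:
{"method": "apply_moves", "body": {
  "commands": [
    [[-1, 0.005, 0.002, -0.12, 0], [-1, 0, 0, -0.15, 0], [-1, 0, 0, -0.12, 0], [-1, 0, 0, -0.07, 0], [-1, 0, 0, -0.03, 0], [-1, 0, 0, 0, 0], [-1, 0, 0, 0, 0], [-1, 0, 0, 0, 0]]
  ]
}}

```text
t: 15.0
eef_pos: [0.6235, 0.0385, 0.0754]
ee_rot: [-3.14, 0.001, -1.952]
force: [0.3, -0.8, 1.0]
width: 0.0875
gripper_force: 0.0
```

Request:
{"method": "apply_moves", "body": {
  "commands": [
    [[0.2, 0, 0, 0, 0], [1, 0, 0, 0, 0], [1, 0, 0, 0, 0], [1, 0, 0, 0, 0], [1, 0, 0, 0, 0], [1, 0, 0, 0, 0], [1, 0, 0, 0, 0], [1, 0, 0, 0, 0]]
  ],
  "force": 35
}}

```text
t: 15.8
eef_pos: [0.6242, 0.0382, 0.0744]
ee_rot: [-3.139, 0.001, -1.951]
force: [10.8, -7.2, -4.4]
width: 0.0293
gripper_force: 29.3
```

Request:
{"method": "apply_moves", "body": {
  "commands": [
    [[1, 0.005, -0.003, 0.01, 0], [1, 0, 0, 0.015, 0], [1, 0, 0, 0.015, 0], [1, 0, 0, 0.016, 0], [1, 0, 0, 0, 0], [1, 0, 0, 0, 0]]
  ]
}}

```text
t: 16.4
eef_pos: [0.6243, 0.0379, 0.0847]
ee_rot: [-3.141, 0.001, -1.952]
force: [6.2, -1.2, -8.8]
width: 0.0291
gripper_force: 35.0
```

Request:
{"method": "apply_moves", "body": {
  "commands": [
    [[1, 0.003, 0, 0.003, 0.02], [1, 0, 0, 0, 0.036], [1, 0, 0, 0, 0.036], [1, 0, 0, 0, 0.036], [1, 0, 0, 0, 0.036], [1, 0, 0, 0, 0.036], [1, 0, 0, 0, 0.036], [1, 0, 0, 0, 0.036], [1, 0, 0, 0, 0.036], [1, 0, 0, 0, 0.036], [1, 0, 0, 0, 0.03], [1, 0, 0, 0, 0]]
  ]
}}

```text
t: 17.6
eef_pos: [0.6224, 0.0372, 0.0842]
ee_rot: [3.138, 0.002, -0.776]
force: [0.0, -1.3, -9.8]
width: 0.0289
gripper_force: 35.0
```

Run:
```python
from station import arm
s=arm.get_state();print(s["t"],s["eef_pos"],s["ee_rot"],s["force"],s["moment"],s["q"],s["width"])
```

```text
17.6 [0.62243469 0.0371649  0.08421233] [ 3.13804912e+00  2.35388651e-03 -7.76345598e-01] [ 0.01118155 -1.34374582 -9.75994452] [-0.56767813  0.52479674  0.00617732] [ 0.37188827  0.42385689 -0.29927679 -0.00092176 -0.85186003  0.42317515] 0.028881838666669764
```

Request:
{"method": "apply_moves", "body": {
  "commands": [
    [[1, 0, 0, 0, 0.01], [1, 0, 0, 0, 0.01], [1, 0, 0, 0, 0.01], [1, 0, 0, 0, 0], [1, 0, 0, 0, 0]]
  ]
}}

```text
t: 18.1
eef_pos: [0.6222, 0.0374, 0.0845]
ee_rot: [3.139, 0.003, -0.687]
force: [-6.0, 0.8, -9.0]
width: 0.029
gripper_force: 35.0
```

Run:
```python
from station import arm,viewer
import cv2,pickle
s=arm.get_state();print(s["t"],s["eef_pos"],s["ee_rot"],s["force"],s["moment"],s["width"])
pickle.dump(viewer.grab_frame("scene"),open("s7.pkl","wb"))
```

```text
18.1 [0.62215369 0.03741813 0.08448745] [ 3.13858077  0.00314817 -0.68657753] [-6.02615475  0.84939437 -8.97088198] [ 0.39797292  2.22906087 -0.65672427] 0.028975411592802206
```

Request:
{"method": "apply_moves", "body": {
  "commands": [
    [[1, 0, 0, -0.012, 0], [1, 0, 0, -0.012, 0], [1, 0, 0, -0.008, 0], [1, 0, 0, 0, 0], [1, 0, 0, 0, 0]]
  ]
}}

```text
t: 18.65
eef_pos: [0.6222, 0.0374, 0.0784]
ee_rot: [3.139, 0.003, -0.686]
force: [-6.0, 1.8, -6.4]
width: 0.0294
gripper_force: 35.0
```

Request:
{"method": "apply_moves", "body": {
  "commands": [
    [[0.3, 0, 0, 0, 0], [-0.2, 0, 0, 0, 0], [-1, 0, 0, 0, 0], [-1, 0, 0, 0, 0], [-1, 0, 0, 0, 0], [-1, 0, 0, 0, 0], [-1, 0, 0, 0.1, 0], [-1, 0, 0, 0.2, 0], [-1, 0, 0, 0.2, 0], [-1, -0.05, -0.1, 0.2, 0], [-1, -0.1, -0.2, 0.1, 0], [-1, -0.1, -0.2, 0, 0]]
  ]
}}

```text
t: 19.85
eef_pos: [0.5757, -0.0627, 0.2434]
ee_rot: [-3.137, -0.005, -0.681]
force: [0.6, -0.5, -1.1]
width: 0.0876
gripper_force: 0.0
```

Request:
{"method": "apply_moves", "body": {
  "commands": [
    [[-1, -0.1, -0.2, 0, 0], [-1, -0.1, -0.2, 0, 0], [-1, -0.1, -0.2, 0, 0], [-1, -0.05, -0.1, 0, 0], [-1, 0, 0, 0, 0]]
  ]
}}

```text
t: 20.35
eef_pos: [0.5029, -0.2046, 0.2398]
ee_rot: [-3.141, -0.001, -0.686]
force: [0.9, 0.2, 0.4]
width: 0.0877
gripper_force: 0.0
```

Run:
```python
from h import *
from station import arm,viewer
s=arm.get_state();print(s["t"],s["eef_pos"],s["force"])
v=np.array([.5603,.0361,1.1911]);a=pickle.load(open("scene0.pkl","rb"));b=viewer.grab_frame("scene");t=viewer.grab_frame("top")
pickle.dump((b,t),open("end.pkl","wb"))
# rectify both views onto the plane z=55 mm (arm top when clamped), x -80..100, y -100..60, 2 px/mm, coarse print
def rect(f,z):
    P=[(-80,-100,z),(100,-100,z),(100,60,z),(-80,60,z)]
    return cv2.warpPerspective(f["image"],cv2.getPerspectiveTransform(proj(f,T(v,P)).astype(np.float32),np.float32([(0,0),(360,0),(360,320),(0,320)])),(360,320))
for f in(t,b):
    g=cv2.cvtColor(rect(f,55),cv2.COLOR_BGR2GRAY);g=cv2.resize(g,(45,40),interpolation=cv2.INTER_AREA)
    print("\n".join("".join(" .:-=+*#%@"[min(9,p*10//256)] for p in r) for r in g));print()
```

```text
20.35 [ 0.50294037 -0.20455083  0.23978824] [0.94997579 0.24041774 0.38829838]<stdin>:12: RuntimeWarning: overflow encountered in scalar multiply
Traceback (most recent call last):
OverflowError: Python integer 256 out of bounds for uint8
```

Run:
```python
from h import *
v=np.array([.5603,.0361,1.1911]);b,t=pickle.load(open("end.pkl","rb"))
def rect(f,z):
    P=[(-80,-100,z),(100,-100,z),(100,60,z),(-80,60,z)]
    return cv2.warpPerspective(f["image"],cv2.getPerspectiveTransform(proj(f,T(v,P)).astype(np.float32),np.float32([(0,0),(360,0),(360,320),(0,320)])),(360,320))
for f in(t,b):
    g=cv2.resize(cv2.cvtColor(rect(f,55),cv2.COLOR_BGR2GRAY),(60,40),interpolation=cv2.INTER_AREA).astype(int)
    print("\n".join("".join(" .:-=+*#%@"[p*10//256] for p in r) for r in g));print()
# arm direction check: predicted arm-outline pixels for angle 1.2 and collar .004, plus bystander shifts in scene
a=pickle.load(open("scene0.pkl","rb"))["image"];d=cv2.absdiff(a,b["image"]).max(2)>60
n,_,st,_=cv2.connectedComponentsWithStats(d.astype(np.uint8));print([s.tolist() for s in st[1:] if s[4]>25])
```

```text
+++++++++++++++++++++++*+++++++++++++++++++++++++++++=======
++++++++++++++++++++++******+++++++++++++++++++++++++++++===
===+++++++++++++++++++++*******+++++++++++++++++++++++++++=-
=======++++++++++++++++++++*********++++++++++++++++++++++==
==========+++++++++++++++++++************+++++++++++++++++==
=============+++++++++++++++++++*************++++++++++++===
================+++++++++++++++++++***************+++++++===
==================++++++++++++++++++++*****************++===
====================+++++++++++++++++++++**************+==+=
======================++++++++++++++++++++++***********+====
=========================+++++++++++++++++++++********+==+=-
============================+++++++++++++++++++++*****+====-
===============================++++++++++++++++++++**+==+=-:
===================================++++++++++++++++++=-===-:
======================================+++++++++++++++====-::
=========================================+++++++++++=-===-:-
=============================================++++++=====-:-=
=================================================++=-===-:-=
==
[... 3734 characters left out ...]
+=++++++==++=+===++++++==++=+++++===++==++=+==

[[0, 0, 47, 57, 1643], [37, 0, 22, 19, 228], [146, 0, 70, 63, 2235], [233, 0, 17, 7, 54], [261, 0, 9, 26, 117], [304, 0, 22, 14, 217], [262, 32, 8, 9, 47], [0, 53, 31, 24, 525], [162, 55, 9, 7, 30], [186, 59, 23, 8, 66], [164, 62, 6, 9, 36], [232, 67, 40, 32, 602], [171, 85, 53, 33, 631], [241, 98, 27, 17, 263], [195, 110, 58, 43, 1016], [247, 116, 22, 21, 236], [165, 125, 31, 20, 335], [191, 126, 18, 5, 44], [0, 135, 31, 33, 603], [0, 139, 175, 148, 6910], [179, 138, 170, 115, 5781], [190, 155, 22, 6, 93], [182, 164, 10, 6, 37], [193, 164, 24, 20, 192], [9, 166, 15, 18, 63], [341, 214, 20, 6, 75], [343, 227, 15, 6, 58], [74, 267, 31, 17, 204]]
```

Run:
```python
from h import *
v=np.array([.5603,.0361,1.1911]);b,t=pickle.load(open("end.pkl","rb"));a=pickle.load(open("s5.pkl","rb"))
for f in(a,b):
    g=f["image"][186:224,312:366].min(2).astype(int)
    print("\n".join("".join(" .:-=+*#%@"[p*10//256] for p in r) for r in g));print()
for ang,l in((1.2,4),(1.2,0),(.0,0)):
    c,s=np.cos(ang),np.sin(ang);P=[(25+c*d-s*w,-58+s*d+c*w,51+l) for d,w in((15,-8),(15,8),(66,8),(66,-8))]
    print(ang,(proj(b,T(v,P))-[312,186]).round(0).tolist())
```

```text
....:----=--=---=----=--==-==--====-====----=-----=---
....-====-=---=-==-====-=======-=-===-=--=--=----==---
.:--==-=====-=-=-=-=-=-----=---===--=--====-=-=----=-=
:---=-----===-=-=----=-==-=-=-=-=-=--=-=---=-=-=-=--=-
-===-==--=--======--==-=--==-====--===-=-====--=------
-===--=-=-=====-=====-=-==--=-=--==-=-=------=---=-=-=
==-===---==-=-----=-==-=------===++=-=====--------=---
-=-==-===-=--=--=-----------==--+%@*=----=-==--==-----
=--====-==-==--------====+*#%%+:=%@%+----=--=-=-=--==-
=-==-==---------==+*#@@@@@@@@@#..*@%+-===-=-====-=----
-=-==----===+*#%@@@@@@@@@@%#@@%: =%@*--===--=--=-===-=
==-====+*%@@@@@@@@@@@@@@@%==%@@= :%@%=-=---=-==--====-
=====-:=@@@@%@@@@@@@@@@@@@%#@@@@:.*@%*-----==-=-==---=
=----:.-@@@+=*@@@@@@@@@@@@@@@@@@- =%@#=-==-=-==-======
:::.:. :@@@##%@@@@@@@@@@@@@@@@@@+.:*@%+--=====-----=--
....... +@@@@@@@@@@@@@@@@@@@@@@@%:.+%@*=--=--=-=--=--=
....... -@@@@@@@@@@@#*##%@@@@@@@@- -%@%+--==---=-====-
........:@@@@@@@@@%+====+%@@@@@@@+ .*@%+--=-=----=-===
....... .+@@@@@@@@+-====-*@@@@@@@%..+@@*---=--==-=-===
.......  -@@@@@@@@=-======@@@@@@@@=.-%@%=--====---=-=-

[... 2564 characters left out ...]
++=:. :=====--=----==
........... -@@@@%-------=-:----:...   .======-=======
............:@@@@*:-:.-::--:-:..       :-==-----===-=-
........... .+*==-:-:.--:--:-:.    ...:-+*=--=====-===
.............:::::::::--:--:::...:-=*#*##%#=--=-====--
...........      ..-::--:--:=+**####%%%%%#*=-========-
..... ...       ...-::--:---*#%%%%%#**+++==---========
....      ...:--=-:-:.-::--=*#*++++==-----=====-===-=-
     ...:-=*###+=------:-:-+++-----------=====--=--==-
..--=**####%%%%*----===-=-=**=-----------==-==-=-===-=

1.2 [[27.0, 29.0], [21.0, 28.0], [24.0, 14.0], [30.0, 15.0]]
1.2 [[27.0, 30.0], [21.0, 30.0], [24.0, 15.0], [30.0, 16.0]]
0.0 [[30.0, 36.0], [28.0, 31.0], [48.0, 28.0], [49.0, 32.0]]
```

```bash
python3 -c "
from station import arm
print(arm.job_done())"
```

```text
the job is handed in; nothing more can be done
None
```

I handed the job in at about 20 s. The plate lies on the far bed with the holes up, the lifter is back in its rack to within about 1 mm, and the hold-down arm is swung to its stop and down on the plate. I had used all ten pictures by then, so the lifter and hold-down arm were checked from image measurements, and I did not check the bystanders separately.

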